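Index the drill jig to the next hole

TASK

The hole under the drill jig's bush has just been drilled: bring the flange's next hole position under the bush by turning the jig's click-stop dial exactly four clicks clockwise (seen from above), pushing one of its spokes with a fingertip and feeling for each click. Do not grip anything, push lightly, do not turn the dial backwards or past the fourth click, and leave the loose things on the bench where they are. Finish with the dial at rest in its fourth click and the hand clear of it.

Things in the scene. Friction and masses are not known exactly. Their poses are not given: they have to be found in the camera images.
- jig: Drill jig screwed to the bench by a green foot plate, 310 x 120 x 14 mm. Origin on the bench straight under the dial's axis; z up; x runs from the dial's axis towards the jig's column. A dark plunger housing, 24 mm wide and up to 38 mm high, stands under the arm 75 to 111 mm along x.
- column_top (a point): Top of the jig's fixed column, 34 mm thick, 126 mm high, 182 mm along the jig's x from the dial's axis. A fixed dark arm 26 to 34 mm wide, 80 to 100 mm above the bench (106 mm at its clamp on the column), reaches from it straight back over the dial to 17 mm from the axis. A thin pointer over the dial's rim lies beside the arm.
- bush (a point): Top centre of the steel drill bush in the arm's end, 104 mm above the bench, 42 mm from the dial's axis, over the flange's circle of six holes (drilled ones are black, the rest small punch marks).
- dial (a joint): Dial angle, rad: about 0 at the start, seated in a click stop, growing clockwise seen from above. It turns endlessly, 24 stops a turn, 0.2618 rad apart. On leaving a stop a spring ball resists more and more, up to about 0.55 N m (5 to 6 N at 100 mm from the axis); half-way to the next it yields and the dial jumps ahead of the finger into that stop and stays there. Four clicks are 1.047 rad.
- dial_center (a point): Point on the dial's vertical axis at the height of the spokes, 49 mm above the bench. The dial is a steel plate of 68 mm radius, 40 to 60 mm above the bench, with 24 dark rim marks (one longer). A flange of 55 mm radius is clamped on it, up to 72 mm high, with hub, nut and stud up to 104 mm high within 26 mm of the axis.
- spoke_a (a point): Middle of a spoke, 100 mm from the dial's axis, 49 mm above the bench. Three like spokes stand 120 degrees apart: level radial bars 10 mm thick, from the rim (68 mm from the axis) to a black ball 22 mm across, centred 140 mm from the axis; under them only bench or foot plate. The points turn with the dial. At the start this one lies 90 degrees anticlockwise of the jig's x.
- spoke_b (a point): The same point on the second spoke, at the start 210 degrees anticlockwise (seen from above) of the jig's x: on the side away from the column, free of the arm and the housing through all four clicks.
- spoke_c (a point): The same point on the third spoke, at the start 330 degrees anticlockwise of the jig's x axis.
- wrench: A loose steel open-ended spanner, 190 mm long, lying on the bench along its x axis, clear of the jig. Leave it alone.
- oil_center (a point): Middle of a loose upright white oil bottle, 60 mm across and 150 mm high. Leave it alone.
- flange_center (a point): Middle of a loose finished flange lying on the bench, 110 mm across and 24 mm high. Leave it alone.

How it is judged:
At the end, for the whole second after the job is handed in: The dial rests in its fourth click stop clockwise from the start (1.047 rad, within 0.07), not turning, and the loose spanner, bottle and flange are within 20 mm of where they were (value of joint dial between 0.977 and 1.117 rad and velocity of joint dial between -0.05 and 0.05 rad/s and distance of each of wrench, oil_center, flange_center from where it was at the start of the episode below 0.02 m); the robot touches nothing.
It fails at once if the dial is turned more than half a click past the fourth click (value of joint dial above 1.2 rad).
It fails at once if the dial is turned back by more than half a click from the start (value of joint dial below -0.15 rad).
It fails at once if the jig is gripped or pushed with more than 25 N (contact force between the fingers and jig above 25 N).
It fails at once if a loose thing on the bench is moved more than 20 mm or lifted (distance of any of wrench, oil_center, flange_center from where it was at the start of the episode above 0.02 m).
It also fails if it takes over 61 s, if anything falls off the work surface, if the arm or the gripper's body presses on something with over 40 N, if the wrist force passes 120 N, or if a joint passes its speed limit or range.

ROBOT

A 6-joint arm with a two-finger parallel gripper is mounted at the origin on the work surface. World frame = base frame: x ahead of the robot, y to its left, z up, the work surface at z = 0. Lengths are in m, angles in rad, forces in N, time in s.
With the tool pointing down it reaches from about 0.4 to 0.825 m from the base axis. Payload 7 kg.
Tool frame: the origin (TCP) lies midway between the tips of the shut fingers; the grasp point (between the pads) lies 19 mm behind it; z points along the fingers, y is the line along which they close (so a half turn about z gives the same grasp; the last joint's range is limited). The gripper opens to 88 mm and grips with 3 to 60 N. Pads are 19 mm wide; open, the fingers measure 130 mm over their backs; the gripper's body (78 mm by 193 mm) begins 47 mm behind the grasp point.
Start: joints at [-0.935, 0.359, 0.012, 0, -1.224, -0.288], TCP at [0.23, -0.635, 0.227] pointing down, gripper open.
Joint ranges: [-3.07, 3.07], [-1.43, 2.12], [-1.02, 1.25], [-3.03, 1.67], [-3.05, -0], [-3.03, 3.03]. Speed limits (rad/s): [2.39, 2.39, 3.01, 3.14, 3.14, 3.14].

INTERFACE

Orientations are given as [roll, pitch, yaw] about the fixed x, y, z axes, in that order (R = Rz(yaw) Ry(pitch) Rx(roll)).
In Python, from station import get_state, grab_frame, calibration, job_done, boxes_of, regions_of, spot_point gives the robot as it stands. The module is installed in compiled form; this text tells all that it offers.
- The arm moves only by the tool arm_command, never from a script. Its argument "commands" is a list of rows, each an object of numbers: "tx", "ty", "tz": the shift along the tool's x, y, z each as a share of 25 cm, from -1 to 1; "twist": the turn about the tool's z as a share of 180 degrees, from -1 to 1. A call has exactly 8 rows; each row is the pose to reach, as a shift and turn from the pose commanded when the call began, along the tool's axes at that moment, turning the shorter way round; what a row does not reach only later rows make up. A row lasts 1/12 s, in which the tool goes at most 41.7 mm and 7.16 degrees, less where a joint would pass 70% of its speed; a pose out of reach is approached as far as the arm can. A call with a number of a shift or a turn outside -1 to 1 is refused whole. A call with a gripper value outside its range is refused whole. "claw" is the opening, from 0 (shut) to 1 (fully open), set as the call begins (left out, the last holds). The fingers move at their own pace and stop on an object; "grip_force" is the grip in N (left out, the last holds). Time passes only in rows, so rows that repeat a pose let the fingers close, or fill a call up. It gives the time, the measured TCP pose, the force, the opening and the grip force at its end, in the units of the state.
- get_state(): the state, without advancing time (a new reading comes with each control period).
- grab_frame(name): name is "side" or "top" or "wrist"; returns the picture (420x560x3 uint8, red, green, blue); there is no depth.
- calibration(name): a dict with "camera_matrix" (3x3 intrinsics, pixels), "extrinsics" (4x4, takes a point from camera to world coordinates). Camera axes: x right, y down, z forward; pixel columns grow to the right and rows downward; lengths in m; the calibration is good to about 2 mm. A picture is of the moment at which its call begins: read the wrist's pose just before it. calibration takes no time and is no camera call; for the wrist camera it gives the pose at the moment of the call.
- job_done(): hands the job in; it is judged then, once.
Trained networks look in the newest picture that a camera, given by its name, has taken for a name from the list of things; names that differ only in an ending like _2 or _b are one class to them, and where a whole thing is asked for, a point or a joint stands for the part that bears it (a point fixed in the world has none). Each returns a list of dicts, best first, with "score" (0 to 1); they miss things now and then, are a little off and sometimes report something else, mostly with a low value. They report only what shows in the picture. A call takes as long as a camera call.
- boxes_of(query, camera): "rect" ([left, top, right, bottom] in pixels, round what is visible of it).
- regions_of(query, camera): "region" (420x560 bool, what is visible of it) and "rect" ([left, top, right, bottom] in pixels, round what is visible of it).
- spot_point(query, camera): "uv" ([column, row] in pixels: a listed point, or the origin of a listed thing).
The state is a dict: "t": time; "q": joint angles; "qd": joint speeds; "joint_efforts": joint torques, N m; "eef_pos": TCP position; "ee_rot": TCP orientation; "force": force on the tool from outside, world axes, zero at the start; "moment": the same for the moment, N m; "width": finger opening in m; "gripper_force": force on a finger pad.
Only numpy, scipy, OpenCV 4.12 (cv2) and the standard library are available. Lean on these libraries where they do the work, as an engineer would, in place of code of your own. Each camera call takes 0.05 s, during which the arm holds its last target. There are 200 camera calls.

## Working session

There is one attempt and no reset: what is moved stays moved. The work goes in short steps, Python scripts to look and compute and a tool call to move; the robot and the scene stay as the last step left them, time stands still between calls to the robot, and variables do not carry over. Pictures are saved under pics/ and viewed, at most 10 in all, crops included, and the job is handed in when it is done.

Besides the shell and the picture viewer there is one more tool, called after "Request:" by a JSON object that holds its "method" and its "body", one argument or row to a line. arm_command: Moves the arm, as the interface text tells. Shift numbers are shares of 25 cm and turn numbers shares of 180 degrees, none past 1 either way. Its arguments: {"type":"object","properties":{"commands":{"type":"array"},"claw":{"type":"number"},"grip_force":{"type":"number"}},"required":["commands"]}

```bash
mkdir -p pics
cat > h.py <<'E'
import numpy as np, cv2
from station import *
def ray(cam,uv,z):
    c=calibration(cam);K=np.array(c["camera_matrix"]);T=np.array(c["extrinsics"])
    d=T[:3,:3]@np.linalg.solve(K,[uv[0],uv[1],1]);o=T[:3,3]
    return o+d*(z-o[2])/d[2]
E
python3 - <<'E'
from h import *
np.set_printoptions(precision=4,suppress=True)
s=get_state();print(s["t"],s["eef_pos"],s["ee_rot"],s["force"],s["width"])
H=dict(column_top=.126,bush=.104,dial_center=.049,spoke_a=.049,oil_center=.075,flange_center=.012,wrench=0.005,jig=0)
ims=[]
for cam in("top","side"):
    f=grab_frame(cam);ims.append(f)
    cv2.imwrite(f"pics/{cam}0.png",f[:,:,::-1])
    for n,z in H.items():
        for r in spot_point(n,cam)[:4]: print(cam,n,round(r["score"],2),np.round(r["uv"],1),ray(cam,r["uv"],z)[:2])
E
```

```text
0.0 [ 0.2298 -0.6341  0.2256] [ 3.1399 -0.0001 -2.7939] [-0.2557 -0.1273 -1.5284] 0.08746473736518388
top column_top 0.96 [289.7 156.2] [ 0.7445 -0.073 ]
top bush 0.82 [293.1 205.6] [ 0.6037 -0.08  ]
top dial_center 0.67 [402.3 252.7] [ 0.4616 -0.4022]
top spoke_a 0.82 [257.5 220.4] [0.5669 0.026 ]
top spoke_a 0.75 [307.8 248.2] [ 0.4807 -0.1224]
top spoke_a 0.72 [305.8 191.5] [ 0.651 -0.121]
top oil_center 0.63 [383.3 197. ] [ 0.6262 -0.3472]
top flange_center 0.85 [398.4 251.2] [ 0.4665 -0.3996]
top wrench 0.55 [160.7 246.9] [0.4946 0.3275]
top jig 0.77 [294.1 222.7] [ 0.5609 -0.0851]
side column_top 0.64 [237.8 189.5] [ 0.7419 -0.0589]
side column_top 0.35 [296.4 151.1] [ 0.6166 -0.2893]
side bush 0.92 [280.1 200.5] [ 0.6084 -0.0692]
side dial_center 0.97 [292.6 216.4] [ 0.5668 -0.0641]
side spoke_a 0.97 [271.1 200.7] [ 0.6533 -0.1122]
side spoke_a 0.84 [288.3 240.8] [0.5524 0.0349]
side spoke_a 0.56 [323.5 207.3] [ 0.4819 -0.1293]
side oil_center 0.69 [297.  152.9] [ 0.6283 -0.3418]
side flange_center 0.82 [342.3 164.5] [ 0.4696 -0.3968]
side flange_center 0.2 [325.3 208.2] [ 0.4811 -0.1621]
side flange_center 0.17 [287.6 238.1] [ 0.5661 -0.0039]
side wrench 0.88 [274.6 341.4] [0.504  0.3324]
side wrench 0.5 [236.9 188.8] [ 0.8022 -0.1769]
side jig 0.87 [293.9 223.7] [ 0.566  -0.0775]
side jig 0.45 [300.8 152.5] [ 0.6385 -0.4383]
```

View pics/top0.png

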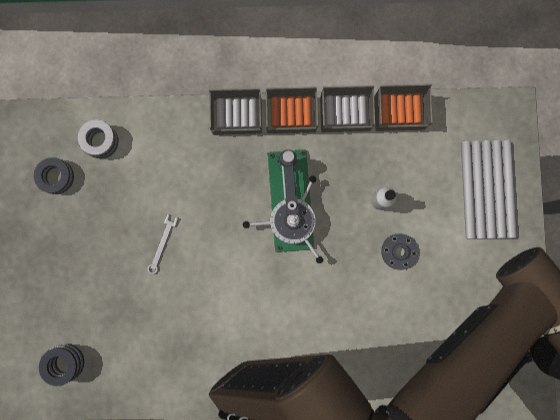

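View pics/side0.png

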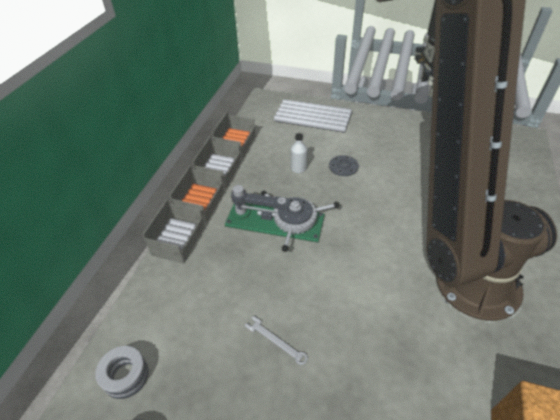

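The top view shows the jig with its dial at about (293,222) px, the column at (289,157), and spoke b towards the lower right with its ball at (319,260). The spanner is on the left. The bottle at (385,198) and the flange at (400,252) are on the right, well clear of spoke b. The side view agrees.

The dial centre is about (0.566, -0.072), and the jig's x axis runs along world x. I'm moving above the place where the finger will go down.

Request:
{"method": "arm_command", "body": {
  "commands": [
    {"tx": -0.06, "ty": 0.05},
    {"tx": -0.17, "ty": 0.14},
    {"tx": -0.28, "ty": 0.24},
    {"tx": -0.4, "ty": 0.34},
    {"tx": -0.51, "ty": 0.43},
    {"tx": -0.62, "ty": 0.52},
    {"tx": -0.73, "ty": 0.62},
    {"tx": -0.84, "ty": 0.71}
  ],
  "claw": 0
}}

```text
invalid input
```

Request:
{"method": "arm_command", "body": {
  "commands": [
    {"tx": -0.11, "ty": 0.09, "twist": -0.02},
    {"tx": -0.22, "ty": 0.18, "twist": -0.05},
    {"tx": -0.33, "ty": 0.27, "twist": -0.08},
    {"tx": -0.44, "ty": 0.36, "twist": -0.11},
    {"tx": -0.55, "ty": 0.45, "twist": -0.14},
    {"tx": -0.66, "ty": 0.54, "twist": -0.17},
    {"tx": -0.78, "ty": 0.64, "twist": -0.19},
    {"tx": -0.84, "ty": 0.7, "twist": -0.195}
  ]
}}

```text
invalid input
```

Run:
```python
from h import *
np.set_printoptions(precision=4,suppress=True)
s=get_state();print(s["t"],s["eef_pos"],s["ee_rot"],s["force"],s["width"])
cam="wrist"
f=grab_frame(cam);cv2.imwrite("pics/w1.png",f[:,:,::-1])
for n,z in dict(column_top=.126,bush=.104,dial_center=.049,spoke_a=.049).items():
    for r in spot_point(n,cam)[:4]: print(n,round(r["score"],2),np.round(r["uv"],1),ray(cam,r["uv"],z)[:2])
```

```text
0.9 [ 0.23   -0.6346  0.2266] [-3.1415  0.     -2.7938] [ 0.5337 -0.5175  0.541 ] 0.08708868363674725
```

View pics/w1.png

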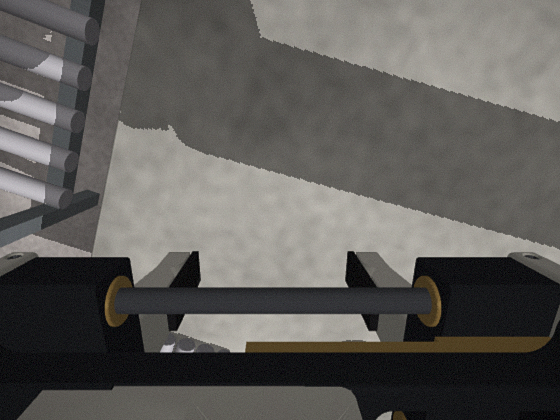

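The moves were refused, so the arm is still at its start pose. The wrist picture shows only bench and the open fingers at about (180,270) and (365,270). I'll resend with all four numbers in every row.

Request:
{"method": "arm_command", "body": {
  "commands": [
    {"tx": -0.06, "ty": 0.05, "tz": 0, "twist": 0},
    {"tx": -0.17, "ty": 0.14, "tz": 0, "twist": 0},
    {"tx": -0.28, "ty": 0.24, "tz": 0, "twist": 0},
    {"tx": -0.4, "ty": 0.34, "tz": 0, "twist": 0},
    {"tx": -0.51, "ty": 0.43, "tz": 0, "twist": 0},
    {"tx": -0.62, "ty": 0.52, "tz": 0, "twist": 0},
    {"tx": -0.73, "ty": 0.62, "tz": 0, "twist": 0},
    {"tx": -0.84, "ty": 0.71, "tz": 0, "twist": 0}
  ],
  "claw": 0,
  "grip_force": 5
}}

```text
t: 1.82
eef_pos: [0.3674, -0.3944, 0.2268]
ee_rot: [-3.141, 0.0, -2.794]
force: [0.6, -0.2, 0.2]
width: 0.0397
gripper_force: 0.0
```

Request:
{"method": "arm_command", "body": {
  "commands": [
    {"tx": -0.11, "ty": 0.09, "tz": 0, "twist": -0.02},
    {"tx": -0.22, "ty": 0.18, "tz": 0, "twist": -0.05},
    {"tx": -0.33, "ty": 0.27, "tz": 0, "twist": -0.08},
    {"tx": -0.44, "ty": 0.36, "tz": 0, "twist": -0.11},
    {"tx": -0.55, "ty": 0.45, "tz": 0, "twist": -0.14},
    {"tx": -0.66, "ty": 0.54, "tz": 0, "twist": -0.17},
    {"tx": -0.78, "ty": 0.64, "tz": 0, "twist": -0.19},
    {"tx": -0.84, "ty": 0.7, "tz": 0, "twist": -0.195}
  ]
}}

```text
t: 2.48
eef_pos: [0.5065, -0.1573, 0.2269]
ee_rot: [-3.141, 0.001, -2.176]
force: [0.7, -0.7, -0.2]
width: 0.0006
gripper_force: 0.0
```

Run:
```python
from h import *
np.set_printoptions(precision=4,suppress=True)
s=get_state();print(s["t"],s["eef_pos"],s["ee_rot"],s["force"],s["width"])
cam="wrist"
f=grab_frame(cam);cv2.imwrite("pics/w2.png",f[:,:,::-1])
for n,z in dict(column_top=.126,bush=.104,dial_center=.049,spoke_a=.049).items():
    for r in spot_point(n,cam)[:4]: print(n,round(r["score"],2),np.round(r["uv"],1),ray(cam,r["uv"],z)[:2])
```

```text
2.4833 [ 0.5065 -0.1573  0.2269] [-3.1407  0.0008 -2.1758] [ 0.662  -0.7077 -0.1517] 0.0005984826351155866
dial_center 0.61 [274.3 272.5] [ 0.5605 -0.0774]
spoke_a 0.6 [305.4 202.7] [ 0.4774 -0.1325]
```

View pics/w2.png

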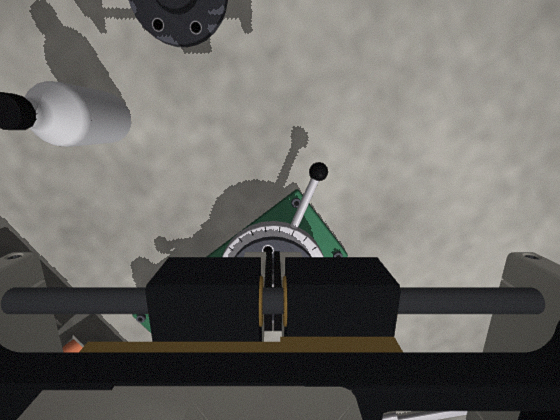

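The wrist view shows spoke b running from the rim at about (295,232) px to its ball at (319,172). The fingers are shut and hide the dial. I'll check the ball's position against the model.

Run:
```python
from h import *
np.set_printoptions(precision=4,suppress=True)
print(ray("wrist",(319,172),.049),ray("wrist",(297,226),.049))
print(ray("top",(319,260),.049),ray("top",(246.5,225),.049),ray("top",(312.5,179.5),.049))
s=get_state();print(s["t"],s["eef_pos"],s["ee_rot"],s["force"],s["q"])
c=calibration("wrist");print(c["extrinsics"])
```

```text
[ 0.4447 -0.1541  0.049 ] [ 0.5017 -0.1139  0.049 ]
[ 0.445  -0.1547  0.049 ] [0.5538 0.0592 0.049 ] [ 0.687  -0.1421  0.049 ]
2.7333 [ 0.5046 -0.16    0.2266] [ 3.1415 -0.0001 -2.181 ] [-0.2736  0.1661 -0.3314] [ 0.0636  0.1187 -0.3072  0.     -1.145  -0.6738]
[[-0.8197  0.5477  0.1676  0.4604]
 [ 0.5727  0.784   0.2393 -0.2248]
 [-0.0003  0.2921 -0.9564  0.3842]
 [ 0.      0.      0.      1.    ]]
```

The ball positions agree between cameras. The dial centre is about (0.562, -0.0785), the jig yaw about 3°, and spoke b at about 213°. I'm going down beside spoke b, slightly further back.

Request:
{"method": "arm_command", "body": {
  "commands": [
    {"tx": 0.01, "ty": -0.012, "tz": 0.05, "twist": -0.01},
    {"tx": 0.017, "ty": -0.023, "tz": 0.15, "twist": -0.017},
    {"tx": 0.017, "ty": -0.023, "tz": 0.27, "twist": -0.017},
    {"tx": 0.017, "ty": -0.023, "tz": 0.39, "twist": -0.017},
    {"tx": 0.017, "ty": -0.023, "tz": 0.51, "twist": -0.017},
    {"tx": 0.017, "ty": -0.023, "tz": 0.62, "twist": -0.017},
    {"tx": 0.017, "ty": -0.023, "tz": 0.7, "twist": -0.017},
    {"tx": 0.017, "ty": -0.023, "tz": 0.738, "twist": -0.017}
  ]
}}

```text
t: 3.4
eef_pos: [0.5048, -0.1679, 0.0395]
ee_rot: [3.138, -0.002, -2.13]
force: [0.3, -0.3, -0.2]
width: 0.0002
gripper_force: 0.0
```

```bash
cat >> h.py <<'E'
C=np.array([.562,-.0785]);R=.104
def plan(dphis,phi0,r=R):
    "tool-frame row shares for turning from finger angle phi0 (deg) by each dphi about the dial"
    a=np.radians(phi0);P=lambda d:r*np.array([np.cos(a+np.radians(d)),np.sin(a+np.radians(d))])
    x=np.array([np.cos(a),np.sin(a)]);y=np.array([np.sin(a),-np.cos(a)])
    for d in dphis:
        v=P(d)-P(0);print(d,round(v@x/.25,4),round(v@y/.25,4),round(-d/180,4))
def st():
    s=get_state();v=np.array(s["eef_pos"][:2])-C
    print(s["t"],np.round(s["eef_pos"],4),"r",np.hypot(*v).round(4),"phi",(np.degrees(np.arctan2(v[1],v[0]))%360).round(2),"yaw",(np.degrees(s["ee_rot"][2])%360).round(2),np.round(s["force"],2),np.round(s["moment"],3))
E
python3 - <<'E'
from h import *
st();f=grab_frame("wrist");st()
cv2.imwrite("pics/w3.png",f[:,:,::-1])
plan(-np.arange(1,11),238)
E
```

```text
3.4 [ 0.5048 -0.1679  0.0395] r 0.1061 phi 237.38 yaw 237.95 [ 0.27 -0.28 -0.16] [0.015 0.161 0.06 ]
3.45 [ 0.5046 -0.1678  0.039 ] r 0.1061 phi 237.27 yaw 237.96 [-1.63  0.33 -1.45] [0.034 0.113 0.011]
-1 -0.0001 0.0073 0.0056
-2 -0.0003 0.0145 0.0111
-3 -0.0006 0.0218 0.0167
-4 -0.001 0.029 0.0222
-5 -0.0016 0.0363 0.0278
-6 -0.0023 0.0435 0.0333
-7 -0.0031 0.0507 0.0389
-8 -0.004 0.0579 0.0444
-9 -0.0051 0.0651 0.05
-10 -0.0063 0.0722 0.0556
```

View pics/w3.png

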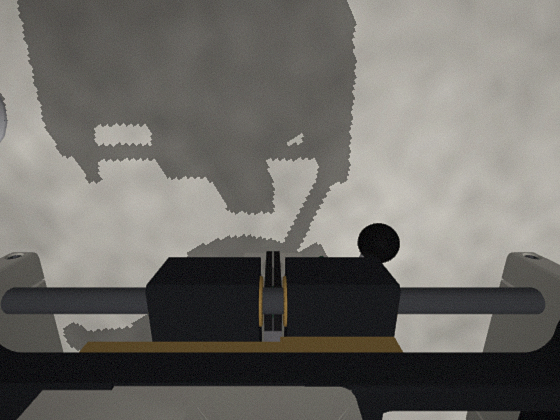

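The fingertip is beside the spoke, whose ball is at (379,243) px, and nothing is touching yet. I'm sweeping clockwise towards contact.

Request:
{"method": "arm_command", "body": {
  "commands": [
    {"tx": 0, "ty": 0.007, "tz": 0, "twist": 0.0056},
    {"tx": 0, "ty": 0.0145, "tz": 0, "twist": 0.011},
    {"tx": -0.001, "ty": 0.022, "tz": 0, "twist": 0.0167},
    {"tx": -0.001, "ty": 0.029, "tz": 0, "twist": 0.022},
    {"tx": -0.002, "ty": 0.036, "tz": 0, "twist": 0.028},
    {"tx": -0.002, "ty": 0.0435, "tz": 0, "twist": 0.033},
    {"tx": -0.003, "ty": 0.051, "tz": 0, "twist": 0.039},
    {"tx": -0.003, "ty": 0.051, "tz": 0, "twist": 0.039}
  ]
}}

```text
t: 4.12
eef_pos: [0.4963, -0.1592, 0.0423]
ee_rot: [-3.141, 0.0, -2.252]
force: [-0.6, -0.0, -0.7]
width: 0.0005
gripper_force: 0.0
```

Run:
```python
from h import *
st();grab_frame("wrist")
st();grab_frame("wrist")
st()
plan(-np.arange(.5,11.,.5),231)
```

```text
4.1167 [ 0.4963 -0.1592  0.0423] r 0.104 phi 230.85 yaw 230.98 [-0.6  -0.03 -0.72] [ 0.079  0.083 -0.001]
4.1667 [ 0.4965 -0.1593  0.0422] r 0.104 phi 230.96 yaw 231.06 [0.57 0.63 0.22] [ 0.027  0.057 -0.022]
4.2167 [ 0.4966 -0.1593  0.0422] r 0.1039 phi 231.04 yaw 231.09 [-1.12 -0.83  0.63] [ 0.023 -0.016  0.   ]
-0.5 -0.0 0.0036 0.0028
-1.0 -0.0001 0.0073 0.0056
-1.5 -0.0001 0.0109 0.0083
-2.0 -0.0003 0.0145 0.0111
-2.5 -0.0004 0.0181 0.0139
-3.0 -0.0006 0.0218 0.0167
-3.5 -0.0008 0.0254 0.0194
-4.0 -0.001 0.029 0.0222
-4.5 -0.0013 0.0326 0.025
-5.0 -0.0016 0.0363 0.0278
-5.5 -0.0019 0.0399 0.0306
-6.0 -0.0023 0.0435 0.0333
-6.5 -0.0027 0.0471 0.0361
-7.0 -0.0031 0.0507 0.0389
-7.5 -0.0036 0.0543 0.0417
-8.0 -0.004 0.0579 0.0444
-8.5 -0.0046 0.0615 0.0472
-9.0 -0.0051 0.0651 0.05
-9.5 -0.0057 0.0687 0.0528
-10.0 -0.0063 0.0722 0.0556
-10.5 -0.007 0.0758 0.0583
```

Request:
{"method": "arm_command", "body": {
  "commands": [
    {"tx": 0, "ty": 0.0036, "tz": 0, "twist": 0.0028},
    {"tx": 0, "ty": 0.007, "tz": 0, "twist": 0.0056},
    {"tx": 0, "ty": 0.011, "tz": 0, "twist": 0.0083},
    {"tx": 0, "ty": 0.0145, "tz": 0, "twist": 0.011},
    {"tx": 0, "ty": 0.018, "tz": 0, "twist": 0.014},
    {"tx": -0.001, "ty": 0.022, "tz": 0, "twist": 0.0167},
    {"tx": -0.001, "ty": 0.0254, "tz": 0, "twist": 0.0194},
    {"tx": -0.001, "ty": 0.029, "tz": 0, "twist": 0.022}
  ]
}}

```text
t: 4.88
eef_pos: [0.4911, -0.1546, 0.0421]
ee_rot: [-3.142, 0.0, -2.32]
force: [-0.4, 0.6, -0.8]
width: 0.0007
gripper_force: 0.0
```

Request:
{"method": "arm_command", "body": {
  "commands": [
    {"tx": 0, "ty": 0.0036, "tz": 0, "twist": 0.0028},
    {"tx": 0, "ty": 0.007, "tz": 0, "twist": 0.0056},
    {"tx": 0, "ty": 0.011, "tz": 0, "twist": 0.0083},
    {"tx": 0, "ty": 0.0145, "tz": 0, "twist": 0.011},
    {"tx": 0, "ty": 0.0145, "tz": 0, "twist": 0.011},
    {"tx": 0, "ty": 0.0145, "tz": 0, "twist": 0.011},
    {"tx": 0, "ty": 0.0145, "tz": 0, "twist": 0.011},
    {"tx": 0, "ty": 0.0145, "tz": 0, "twist": 0.011}
  ]
}}

```text
t: 5.55
eef_pos: [0.4885, -0.1522, 0.0421]
ee_rot: [-3.142, 0.0, -2.354]
force: [-0.4, 0.0, 0.2]
width: 0.0007
gripper_force: 0.1
```

```bash
cat >> h.py <<'E'
def feel(n=4):
    "averaged tangential reaction (+ = dial pushes back)"
    F=[]
    for i in range(n):
        s=get_state();a=s["ee_rot"][2];F.append(-(np.array(s["force"][:2])@[np.sin(a),-np.cos(a)]))
        if i<n-1: grab_frame("wrist")
    print("back-force",np.mean(F).round(2),np.round(F,1))
def dial():
    f=grab_frame("top")
    for r in spot_point("spoke_a","top")[:4]:
        v=ray("top",r["uv"],.049)[:2]-C;print("spoke",round(r["score"],2),(np.degrees(np.arctan2(v[1],v[0]))%360).round(1),np.hypot(*v).round(3))
    return f
E
python3 - <<'E'
from h import *
feel();st();dial()
E
```

```text
back-force -0.02 [-0.3  0.1  0.3 -0.2]
5.7 [ 0.4885 -0.1522  0.0421] r 0.1041 phi 225.09 yaw 225.13 [-0.4  -0.13 -0.39] [-0.09  -0.049  0.026]
spoke 0.74 328.4 0.104
spoke 0.67 88.4 0.099
```

Request:
{"method": "arm_command", "body": {
  "commands": [
    {"tx": 0, "ty": 0.0036, "tz": 0, "twist": 0.0028},
    {"tx": 0, "ty": 0.007, "tz": 0, "twist": 0.0056},
    {"tx": 0, "ty": 0.011, "tz": 0, "twist": 0.0083},
    {"tx": 0, "ty": 0.0145, "tz": 0, "twist": 0.011},
    {"tx": 0, "ty": 0.018, "tz": 0, "twist": 0.014},
    {"tx": -0.001, "ty": 0.022, "tz": 0, "twist": 0.0167},
    {"tx": -0.001, "ty": 0.022, "tz": 0, "twist": 0.0167},
    {"tx": -0.001, "ty": 0.022, "tz": 0, "twist": 0.0167}
  ]
}}

```text
t: 6.47
eef_pos: [0.4846, -0.1481, 0.0421]
ee_rot: [3.142, -0.0, -2.407]
force: [1.4, -2.5, -0.5]
width: 0.0003
gripper_force: 1.5
```

Run:
```python
from h import *
feel();st();f=dial()
cv2.imwrite("pics/t1.png",cv2.resize(f[150:290,220:360,::-1],(560,560),interpolation=cv2.INTER_CUBIC))
```

```text
back-force 2.7 [2.8 2.9 1.9 3.2]
6.6167 [ 0.4846 -0.1481  0.0421] r 0.1041 phi 221.98 yaw 222.12 [ 1.16 -3.2  -1.35] [-0.989 -0.247 -0.003]
spoke 0.98 79.5 0.097
spoke 0.57 332.7 0.098
```

View pics/t1.png

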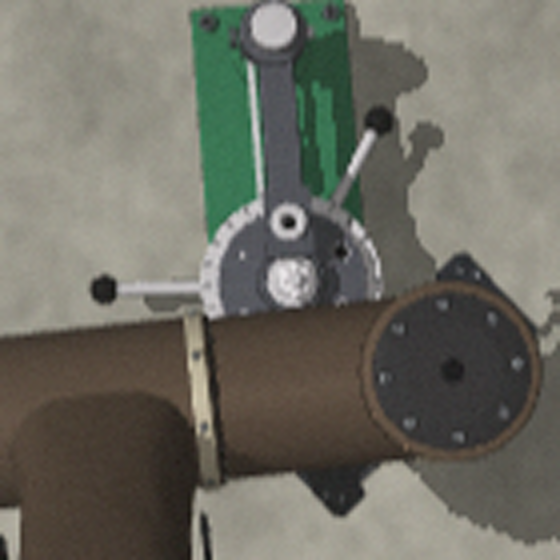

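The top view shows the dial turned by about 3°: the ball of spoke a is at (104,289) in the crop and the ball of spoke c at (378,120). The back-force is 2.7 N, so contact came at a finger angle of about 225° and the yield should come near 217.5°. I'm pushing through the first click.

Request:
{"method": "arm_command", "body": {
  "commands": [
    {"tx": 0, "ty": 0.007, "tz": 0, "twist": 0.0056},
    {"tx": 0, "ty": 0.0145, "tz": 0, "twist": 0.011},
    {"tx": -0.0006, "ty": 0.022, "tz": 0, "twist": 0.0167},
    {"tx": -0.001, "ty": 0.029, "tz": 0, "twist": 0.022},
    {"tx": -0.0013, "ty": 0.0326, "tz": 0, "twist": 0.025},
    {"tx": -0.0016, "ty": 0.036, "tz": 0, "twist": 0.028},
    {"tx": -0.002, "ty": 0.04, "tz": 0, "twist": 0.0306},
    {"tx": -0.0023, "ty": 0.0435, "tz": 0, "twist": 0.033}
  ]
}}

```text
t: 7.38
eef_pos: [0.4776, -0.1394, 0.0419]
ee_rot: [3.141, -0.0, -2.511]
force: [0.4, 0.0, -0.7]
width: 0.0004
gripper_force: 0.0
```

Run:
```python
from h import *
feel();st();dial()
```

```text
back-force -0.41 [ 0.2 -1.3 -0.1 -0.5]
7.5333 [ 0.4778 -0.1395  0.042 ] r 0.104 phi 215.9 yaw 216.19 [-0.87 -0.02  0.62] [ 0.022 -0.014  0.015]
spoke 0.8 79.9 0.098
```

Force dropped to zero, so the first click is done. The next contact should come near 210°, so I'm advancing to 207° and feeling for it.

Request:
{"method": "arm_command", "body": {
  "commands": [
    {"tx": 0, "ty": 0.007, "tz": 0, "twist": 0.0056},
    {"tx": 0, "ty": 0.0145, "tz": 0, "twist": 0.011},
    {"tx": -0.0006, "ty": 0.022, "tz": 0, "twist": 0.0167},
    {"tx": -0.001, "ty": 0.029, "tz": 0, "twist": 0.022},
    {"tx": -0.0016, "ty": 0.036, "tz": 0, "twist": 0.028},
    {"tx": -0.003, "ty": 0.051, "tz": 0, "twist": 0.039},
    {"tx": -0.004, "ty": 0.058, "tz": 0, "twist": 0.0444},
    {"tx": -0.005, "ty": 0.065, "tz": 0, "twist": 0.05}
  ]
}}

```text
t: 8.3
eef_pos: [0.4694, -0.126, 0.0422]
ee_rot: [-3.141, 0.0, -2.668]
force: [1.8, -5.9, -1.2]
width: 0.0004
gripper_force: 2.8
```

Run:
```python
from h import *
feel();st();f=dial()
cv2.imwrite("pics/t2.png",cv2.resize(f[150:290,220:360,::-1],(560,560),interpolation=cv2.INTER_CUBIC))
```

```text
back-force 3.53 [6.  2.6 3.1 2.4]
8.45 [ 0.4694 -0.1258  0.0421] r 0.104 phi 207.08 yaw 207.2 [ 0.39 -2.46 -0.55] [-0.877 -0.326 -0.021]
spoke 0.79 77.1 0.095
spoke 0.63 315.5 0.096
```

View pics/t2.png

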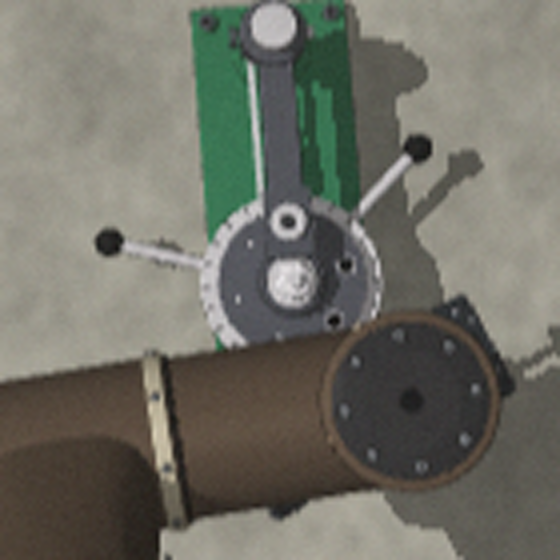

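The top view shows ball a at (109,242) and ball c at (418,148) in the crop, about 15° on from the last picture. The back-force is again about 2.7 N, so the dial is in the first stop plus 3°. I'm repeating the pattern for click 2.

Request:
{"method": "arm_command", "body": {
  "commands": [
    {"tx": 0, "ty": 0.007, "tz": 0, "twist": 0.0056},
    {"tx": 0, "ty": 0.0145, "tz": 0, "twist": 0.011},
    {"tx": -0.0006, "ty": 0.022, "tz": 0, "twist": 0.0167},
    {"tx": -0.001, "ty": 0.029, "tz": 0, "twist": 0.022},
    {"tx": -0.0013, "ty": 0.0326, "tz": 0, "twist": 0.025},
    {"tx": -0.0016, "ty": 0.036, "tz": 0, "twist": 0.028},
    {"tx": -0.002, "ty": 0.04, "tz": 0, "twist": 0.0306},
    {"tx": -0.0023, "ty": 0.0435, "tz": 0, "twist": 0.033}
  ]
}}

```text
t: 9.22
eef_pos: [0.4647, -0.1157, 0.042]
ee_rot: [3.141, -0.0, -2.772]
force: [-0.5, 0.1, 1.0]
width: 0.0005
gripper_force: 0.0
```

Run:
```python
from h import *
feel();st()
```

```text
back-force 0.22 [-0.2  0.6  0.2  0.3]
9.3667 [ 0.4647 -0.1157  0.042 ] r 0.1041 phi 200.94 yaw 201.25 [ 0.44 -0.18  0.42] [ 0.01  -0.05   0.027]
```

Click 2 is done. Next is the approach to 192°, where I expect contact.

Request:
{"method": "arm_command", "body": {
  "commands": [
    {"tx": 0, "ty": 0.007, "tz": 0, "twist": 0.0056},
    {"tx": 0, "ty": 0.0145, "tz": 0, "twist": 0.011},
    {"tx": -0.0006, "ty": 0.022, "tz": 0, "twist": 0.0167},
    {"tx": -0.001, "ty": 0.029, "tz": 0, "twist": 0.022},
    {"tx": -0.0016, "ty": 0.036, "tz": 0, "twist": 0.028},
    {"tx": -0.003, "ty": 0.051, "tz": 0, "twist": 0.039},
    {"tx": -0.004, "ty": 0.058, "tz": 0, "twist": 0.0444},
    {"tx": -0.005, "ty": 0.065, "tz": 0, "twist": 0.05}
  ]
}}

```text
t: 10.03
eef_pos: [0.4601, -0.1005, 0.0421]
ee_rot: [-3.141, -0.0, -2.929]
force: [1.2, -5.1, -0.8]
width: 0.0007
gripper_force: 2.7
```

Run:
```python
from h import *
feel();st()
```

```text
back-force 3.24 [5.2 2.6 2.  3.2]
10.1833 [ 0.46   -0.1003  0.0421] r 0.1043 phi 192.09 yaw 192.26 [ 0.76 -3.07 -0.75] [-1.01  -0.165 -0.032]
```

Contact is as expected. Now click 3.

Request:
{"method": "arm_command", "body": {
  "commands": [
    {"tx": 0, "ty": 0.007, "tz": 0, "twist": 0.0056},
    {"tx": 0, "ty": 0.0145, "tz": 0, "twist": 0.011},
    {"tx": -0.0006, "ty": 0.022, "tz": 0, "twist": 0.0167},
    {"tx": -0.001, "ty": 0.029, "tz": 0, "twist": 0.022},
    {"tx": -0.0013, "ty": 0.0326, "tz": 0, "twist": 0.025},
    {"tx": -0.0016, "ty": 0.036, "tz": 0, "twist": 0.028},
    {"tx": -0.002, "ty": 0.04, "tz": 0, "twist": 0.0306},
    {"tx": -0.0023, "ty": 0.0435, "tz": 0, "twist": 0.033}
  ]
}}

```text
t: 10.85
eef_pos: [0.4583, -0.0893, 0.042]
ee_rot: [3.141, -0.0, -3.032]
force: [0.7, -0.7, 0.3]
width: 0.0005
gripper_force: 0.1
```

Run:
```python
from h import *
feel();st()
f=dial()
cv2.imwrite("pics/t3.png",cv2.resize(f[150:290,220:360,::-1],(560,560),interpolation=cv2.INTER_CUBIC))
```

```text
back-force 0.33 [0.8 0.  0.2 0.3]
11.0 [ 0.4585 -0.0893  0.0421] r 0.104 phi 185.96 yaw 186.32 [ 0.76 -0.24  0.45] [-0.017  0.029  0.022]
spoke 0.92 292.0 0.103
spoke 0.79 46.9 0.102
spoke 0.73 6.6 0.046
```

View pics/t3.png

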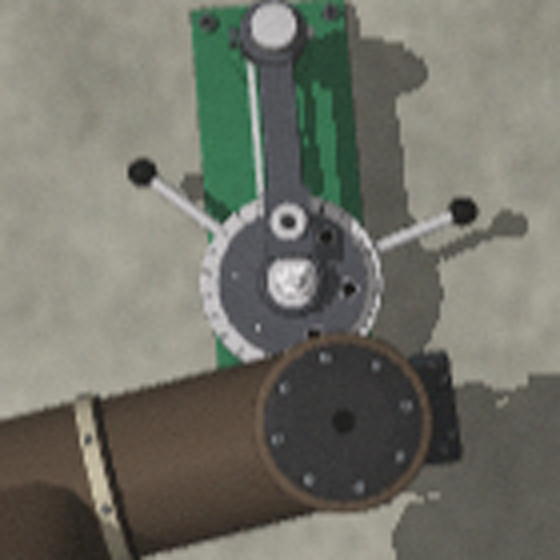

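The top view shows ball a at (142,172) and ball c at (463,211) in the crop. That puts spoke a at about 47°, which is three clicks (45°) from its start. Now the approach for click 4.

Request:
{"method": "arm_command", "body": {
  "commands": [
    {"tx": 0, "ty": 0.007, "tz": 0, "twist": 0.0056},
    {"tx": 0, "ty": 0.0145, "tz": 0, "twist": 0.011},
    {"tx": -0.0006, "ty": 0.022, "tz": 0, "twist": 0.0167},
    {"tx": -0.001, "ty": 0.029, "tz": 0, "twist": 0.022},
    {"tx": -0.0016, "ty": 0.036, "tz": 0, "twist": 0.028},
    {"tx": -0.003, "ty": 0.051, "tz": 0, "twist": 0.039},
    {"tx": -0.004, "ty": 0.058, "tz": 0, "twist": 0.0444},
    {"tx": -0.005, "ty": 0.065, "tz": 0, "twist": 0.05}
  ]
}}

```text
t: 11.77
eef_pos: [0.4575, -0.0735, 0.0421]
ee_rot: [-3.141, -0.001, 3.093]
force: [1.0, -6.1, 1.1]
width: 0.0006
gripper_force: 2.7
```

Run:
```python
from h import *
feel();st()
```

```text
back-force 3.56 [6.  2.9 2.6 2.7]
11.9167 [ 0.4577 -0.0733  0.042 ] r 0.1045 phi 177.17 yaw 177.32 [-1.43 -2.64  0.59] [-0.985 -0.017 -0.023]
```

Now the fourth click.

Request:
{"method": "arm_command", "body": {
  "commands": [
    {"tx": 0, "ty": 0.007, "tz": 0, "twist": 0.0056},
    {"tx": 0, "ty": 0.0145, "tz": 0, "twist": 0.011},
    {"tx": -0.0006, "ty": 0.022, "tz": 0, "twist": 0.0167},
    {"tx": -0.001, "ty": 0.029, "tz": 0, "twist": 0.022},
    {"tx": -0.0013, "ty": 0.0326, "tz": 0, "twist": 0.025},
    {"tx": -0.0016, "ty": 0.036, "tz": 0, "twist": 0.028},
    {"tx": -0.002, "ty": 0.04, "tz": 0, "twist": 0.0306},
    {"tx": -0.0023, "ty": 0.0435, "tz": 0, "twist": 0.033}
  ]
}}

```text
t: 12.58
eef_pos: [0.4589, -0.0622, 0.042]
ee_rot: [3.141, -0.0, 2.99]
force: [-0.7, -0.7, 0.4]
width: 0.0006
gripper_force: 0.3
```

Run:
```python
from h import *
feel();st()
```

```text
back-force -0.06 [ 0.8 -0.3 -0.7 -0.1]
12.7333 [ 0.4593 -0.0621  0.0421] r 0.104 phi 170.95 yaw 171.38 [ 0.44 -0.01  0.25] [-0.029  0.022  0.015]
```

Click 4 fell in. I'm backing off and lifting clear.

Request:
{"method": "arm_command", "body": {
  "commands": [
    {"tx": 0, "ty": -0.03, "tz": 0, "twist": 0},
    {"tx": 0.02, "ty": -0.08, "tz": 0, "twist": 0},
    {"tx": 0.03, "ty": -0.1, "tz": -0.05, "twist": 0},
    {"tx": 0.03, "ty": -0.1, "tz": -0.15, "twist": 0},
    {"tx": 0.03, "ty": -0.1, "tz": -0.28, "twist": 0},
    {"tx": 0.03, "ty": -0.1, "tz": -0.4, "twist": 0},
    {"tx": 0.03, "ty": -0.1, "tz": -0.52, "twist": 0},
    {"tx": 0.03, "ty": -0.1, "tz": -0.6, "twist": 0}
  ]
}}

```text
t: 13.4
eef_pos: [0.4479, -0.087, 0.195]
ee_rot: [3.141, 0.003, 2.991]
force: [0.7, 0.8, 0.7]
width: 0.0001
gripper_force: 0.0
```

Run:
```python
from h import *
feel();st()
f=dial()
cv2.imwrite("pics/t4.png",cv2.resize(f[150:290,220:360,::-1],(560,560),interpolation=cv2.INTER_CUBIC))
```

```text
back-force -0.17 [-0.9  0.6  0.5 -0.9]
13.55 [ 0.4481 -0.0867  0.1936] r 0.1142 phi 184.1 yaw 171.33 [-0.29  0.95 -0.46] [-0.013  0.023 -0.026]
spoke 0.87 155.3 0.102
spoke 0.75 35.0 0.102
```

View pics/t4.png

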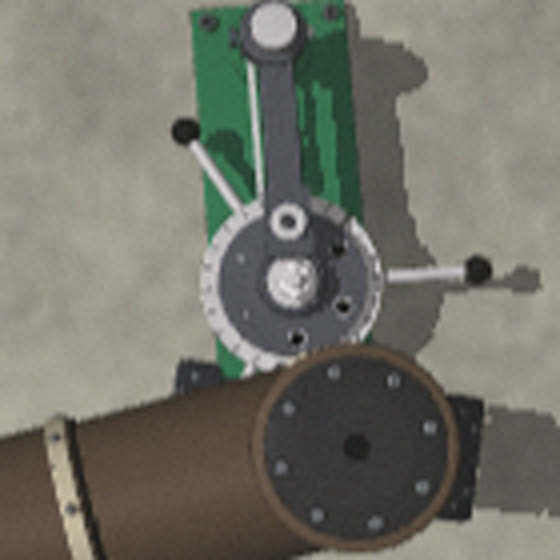

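The top view shows ball a at (185,130) and ball c at (479,270) in the crop, so the spokes lie near 33° and 273°. That is 60° clockwise from the start, and the hand is clear. I'm handing in.

```bash
python3 -c "
from station import *
print(job_done())"
```

```text
the job is handed in; nothing more can be done
None
```

I turned the dial four clicks clockwise, feeling each one fall in; the last top picture shows it about 60° from its start with the hand clear, and the job is handed in (no verdict came back).

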